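# Set out the second row of tarts

### The job

Move the four glazed tarts from the wire cooling rack to the display tray, filling the empty paper strip with a second row in the same order as the row already there: each tart straight in front (on the robot's side) of its twin of the same shape and size, in the middle of the strip, with the square and the finger tart turned parallel to their twins. Keep the tarts upright, set them down gently rather than dropping them, and do not disturb the finished row.

Things in the scene. Friction and masses are not known exactly. Their poses are not given: they have to be found in the camera images.
- tart_large: loose large round tart, 62 mm across, 25 mm high, straight upright sides, golden pastry with purple glaze on top; rigid, 45 g give or take a third; stands upright in the row on the cooling rack, up to 0.25 rad askew to it. Origin: centre of its underside; z up.
- tart_small: loose small round tart, 44 mm across, 25 mm high, straight upright sides, golden pastry with purple glaze on top; rigid, 25 g give or take a third; stands upright in the row on the cooling rack, up to 0.25 rad askew to it. Origin: centre of its underside; z up.
- tart_square: loose square tart, 52 x 52 mm, its sides along its x and y, 25 mm high, straight upright sides, golden pastry with purple glaze on top; rigid, 45 g give or take a third; stands upright in the row on the cooling rack, up to 0.25 rad askew to it. Origin: centre of its underside; z up.
- tart_finger: loose finger tart, a straight bar with rounded ends, 76 mm long (along its x) and 38 mm wide (along its y), 25 mm high, straight upright sides, golden pastry with purple glaze on top; rigid, 45 g give or take a third; stands upright in the row on the cooling rack, up to 0.25 rad askew to it. Origin: centre of its underside; z up.
- shown_large: loose large round tart, 62 mm across, 25 mm high: the tart of the same shape and size already set out in the far row of the display tray. Stays there. Origin: centre of its underside; z up; x and y parallel to the tray's.
- shown_small: loose small round tart, 44 mm across, 25 mm high: the tart of the same shape and size already set out in the far row of the display tray. Stays there. Origin: centre of its underside; z up; x and y parallel to the tray's.
- shown_square: loose square tart, 52 x 52 mm, its sides along its x and y, 25 mm high: the tart of the same shape and size already set out in the far row of the display tray. Stays there. Origin: centre of its underside; z up; x and y parallel to the tray's.
- shown_finger: loose finger tart, a straight bar with rounded ends, 76 mm long (along its x) and 38 mm wide (along its y), 25 mm high: the tart of the same shape and size already set out in the far row of the display tray. Stays there. Origin: centre of its underside; z up; x and y parallel to the tray's.
- tray: fixed steel display tray, 250 (x) by 370 mm (y), rim 12 mm high. Origin: centre of underside; tarts stand on its floor 4 mm above. x points away from the robot, y along the rows. Paper strips 88 mm wide lie along y: the far one (centre x = +55 mm) carries the first row at 90 mm spacing in any order; the near one (x = -55 mm) is empty: each tart's place is 110 mm nearer (tray -x) than its twin.
- cooling_rack: fixed black wire cooling rack, 180 (x) by 370 mm (y). Origin: centre of underside; tarts stand 26 mm above it, nothing fits between wires. x points away from the robot. The filled tarts stand along y at x = -35 mm, about 90 mm apart, in any order; three unfilled loose round cases (44 mm across, 25 mm high) at x = +56 mm are no part of the job. Rack and tray lie side by side, either on the left.

How it is judged:
By the outcome, as a careful person would: the job done as asked, in the order asked, and still so for the second after the job is handed in, with the robot touching nothing.
It also fails if it takes over 88 s, if anything falls off the work surface, if the arm or the gripper's body presses on something with over 40 N, if the wrist force passes 120 N, or if a joint passes its speed limit or range.

### The arm

A 6-joint arm with a two-finger parallel gripper is mounted at the origin on the work surface. World frame = base frame: x ahead of the robot, y to its left, z up, the work surface at z = 0. Lengths are in m, angles in rad, forces in N, time in s.
With the tool pointing down it reaches from about 0.3 to 0.95 m from the base axis. Payload 3.1 kg.
Tool frame: the origin (TCP) lies at the centre of the arm's flange, where the gripper is bolted on; the fingertips stand 173 mm ahead of it and the grasp point (between the pads) lies 155 mm ahead of it; z points along the fingers, y is the line along which they close (so a half turn about z gives the same grasp; the last joint's range is limited). The gripper opens to 85 mm and grips with 20 to 120 N. Pads are 22 mm wide; open, the fingers measure 114 mm over their backs; the gripper's body (76 mm by 85 mm) begins 54 mm behind the grasp point. The pads swing forward as they close: fully open they stand 13 mm farther back than shut.
Start: joints at [1.037, 0.308, 1.634, -0, 1.2, -0.07], TCP at [0.28, 0.559, 0.405] pointing down, gripper open.
Joint ranges: [-3.06, 3.06], [-0.79, 1.96], [0.05, 2.63], [-1.19, 4.34], [0.05, 2.64], [-2.94, 2.94]. Speed limits (rad/s): [2.79, 2.79, 3.14, 3.14, 3.14, 3.14].

### API

Orientations are given as a 3x3 rotation matrix whose columns are the frame's x, y, z axes.
In Python, from rig import monitor, vision, workorder gives the robot as it stands. The module is installed in compiled form; this text tells all that it offers.
- The arm moves only by the tool arm_command, never from a script. Its arguments are lists of equal length, an entry for each row: "dp": the shift along the tool's x, y, z in m, a list of three; "turn": the turn, a rotation vector about the tool's x, y, z in rad, a list of three; "grip": the finger opening in m, from 0 to 0.0854. A call has 1 to 5 rows; each row is the pose to reach, as a shift and turn from the pose commanded when the call began, along the tool's axes at that moment; what a row does not reach only later rows make up. A row lasts 1/12 s, in which the tool goes at most 41.7 mm and 7.16 degrees, less where a joint would pass 70% of its speed; a pose out of reach is approached as far as the arm can. A call with a gripper value outside its range is refused whole. The fingers move at their own pace and stop on an object; the grip force is fixed at half the most. Time passes only in rows, so rows that repeat a pose let the fingers close. It gives the time, the measured TCP pose, the force, the opening and the grip force at its end, in the units of the state.
- monitor.get_state(): the state, without advancing time (a new reading comes with each control period).
- vision.snapshot(name): name is "scene" or "side" or "wrist"; returns the picture (384x512x3 uint8, red, green, blue); there is no depth.
- vision.calibration(name): a dict with "mtx" (3x3 intrinsics, pixels), "extrinsics" (4x4, takes a point from world to camera coordinates); the wrist camera has in their place "T_tool_cam" (4x4, takes a point from camera to tool coordinates, whose origin is the TCP and whose axes are the flange's). Camera axes: x right, y down, z forward; pixel columns grow to the right and rows downward; lengths in m; the calibration is good to about 2 mm. A picture is of the moment at which its call begins: read the wrist's pose just before it. calibration takes no time and is no camera call.
- workorder.job_done(): hands the job in; it is judged then, once.
The state is a dict: "t": time; "q": joint angles; "joint_vel": joint speeds; "joint_torque": joint torques, N m; "ee_pos": TCP position; "eef_rot": TCP orientation; "contact_force": force on the tool from outside, world axes, zero at the start; "ft_torque": the same for the moment, N m; "grip_width": opening from 0.0 (shut) to 1.0 (fully open); "grasp_force": force on a finger pad.
Only numpy, scipy, OpenCV 4.12 (cv2) and the standard library are available. Lean on these libraries where they do the work, as an engineer would, in place of code of your own. Each camera call takes 0.05 s, during which the arm holds its last target. There are 200 camera calls.

## Working session

There is one attempt and no reset: what is moved stays moved. The work goes in short steps, Python scripts to look and compute and a tool call to move; the robot and the scene stay as the last step left them, time stands still between calls to the robot, and variables do not carry over. Pictures are saved under pics/ and viewed, at most 14 in all, crops included, and the job is handed in when it is done.

Besides the shell and the picture viewer there is one more tool, called after "Emit:" as name(argument=value, ...) on one line, values as JSON. arm_command: Moves the arm, as the interface text tells. Its arguments: {"type":"object","properties":{"dp":{"type":"array","items":{"type":"array","items":{"type":"number"}}},"turn":{"type":"array","items":{"type":"array","items":{"type":"number"}}},"grip":{"type":"array","items":{"type":"number"}}},"required":["dp","turn","grip"]}

```bash
mkdir -p pics
python3 - <<'E'
from rig import monitor, vision
import cv2,numpy as np
np.set_printoptions(precision=4,suppress=True)
s=monitor.get_state();print(s['t'],s['ee_pos'],s['eef_rot'],s['grip_width'])
for n in("scene","side","wrist"):
    im=vision.snapshot(n);cv2.imwrite(f'pics/{n}0.png',im[:,:,::-1])
    print(n,vision.calibration(n))
E
```

```text
0.0 [0.2794 0.5586 0.4034] [[-0.8944  0.4474 -0.0012]
 [ 0.4474  0.8944 -0.002 ]
 [ 0.0002 -0.0023 -1.    ]] 0.9977542192894477
scene {'mtx': array([[434.2521,   0.    , 245.9555],
       [  0.    , 434.2521, 195.6054],
       [  0.    ,   0.    ,   1.    ]]), 'extrinsics': array([[ 0.5953,  0.8033, -0.0155, -0.3588],
       [ 0.6272, -0.4767, -0.616 , -0.329 ],
       [-0.5022,  0.357 , -0.7876,  1.5592],
       [ 0.    ,  0.    ,  0.    ,  1.    ]])}
side {'mtx': array([[436.692 ,   0.    , 254.9756],
       [  0.    , 436.692 , 192.3635],
       [  0.    ,   0.    ,   1.    ]]), 'extrinsics': array([[-0.9828, -0.1846,  0.0041,  0.5502],
       [-0.1008,  0.5182, -0.8493,  0.0978],
       [ 0.1547, -0.8351, -0.5279,  0.8662],
       [ 0.    ,  0.    ,  0.    ,  1.    ]])}
wrist {'mtx': array([[276.9201,   0.    , 256.518 ],
       [  0.    , 276.9201, 187.6786],
       [  0.    ,   0.    ,   1.    ]]), 'T_tool_cam': array([[ 0.0006, -0.9663, -0.2574,  0.0656],
       [ 1.    ,  0.0006,  0.0003, -0.0007],
       [-0.0001, -0.2574,  0.9663,  0.0309],
       [ 0.    ,  0.    ,  0.    ,  1.    ]])}
```

Run:
```python
import cv2,numpy as np
a=[cv2.imread(f'pics/{n}0.png') for n in("scene","side","wrist")]
b=np.zeros((600,800,3),np.uint8)
for i,im in enumerate(a):
    r,c=divmod(i,2); b[r*300:r*300+300,c*400:c*400+400]=cv2.resize(im,(400,300))
cv2.imwrite('pics/m0.png',b)
```

```text
(no output)
```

View pics/m0.png

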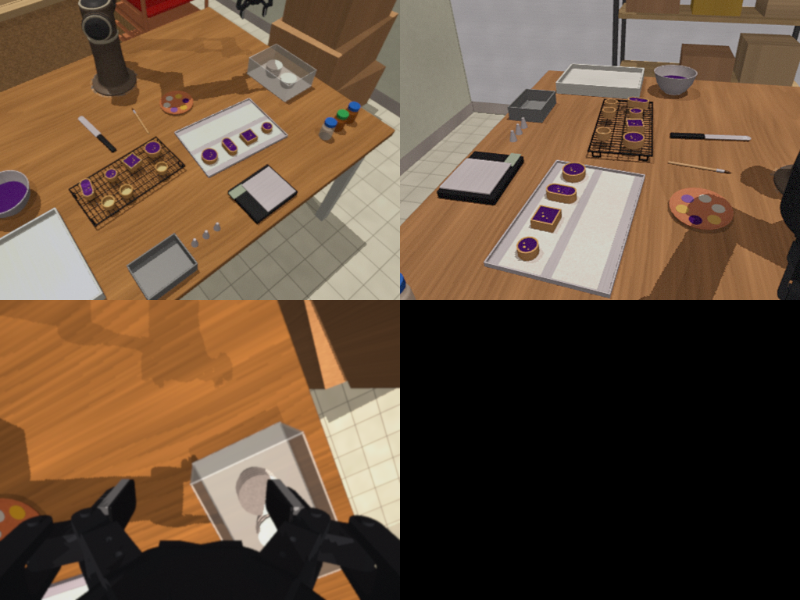

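View pics/scene0.png

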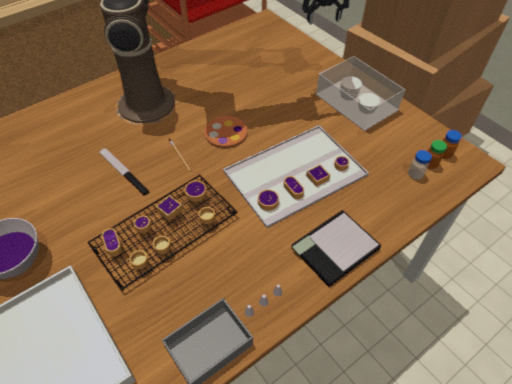

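The scene and side views show the tray on the robot's left, with its far row at about (268,200), (294,187), (318,175) and (342,163) in the scene picture. The rack is on the right, with its tarts at (111,241), (142,224), (170,207) and (196,190). Next I'll triangulate the purple blobs.

```bash
cat > h.py <<'E'
from rig import monitor, vision
import cv2,numpy as np
np.set_printoptions(precision=4,suppress=True)
def cam(n,s=None):
    """K, R (cam->world), camera centre"""
    c=vision.calibration(n)
    if n=='wrist':
        T=np.eye(4);T[:3,:3]=s['eef_rot'];T[:3,3]=s['ee_pos'];W=T@c['T_tool_cam']
    else: W=np.linalg.inv(c['extrinsics'])
    return c['mtx'],W[:3,:3],W[:3,3]
def ray(C,uv):
    K,R,o=C
    d=np.c_[uv,np.ones(len(uv))]@np.linalg.inv(K).T@R.T
    return o,d/np.linalg.norm(d,axis=1)[:,None]
def plane(C,uv,z):
    o,d=ray(C,np.asarray(uv,float).reshape(-1,2)); return o+d*((z-o[2])/d[:,2])[:,None]
def proj(C,p):
    K,R,o=C; q=(np.asarray(p)-o)@R@K.T; return q[...,:2]/q[...,2:]
def tri(Cs,uvs):
    A=np.zeros((3,3));b=np.zeros(3);L=[]
    for C,uv in zip(Cs,uvs):
        o,d=ray(C,np.array([uv]));P=np.eye(3)-np.outer(d[0],d[0]);A+=P;b+=P@o;L.append((P,o))
    x=np.linalg.solve(A,b);return x,max(np.linalg.norm(P@(x-o)) for P,o in L)
def purple(im,amin=40):
    h=cv2.cvtColor(im,cv2.COLOR_RGB2HSV)
    m=cv2.inRange(h,(120,80,25),(160,255,255))
    m=cv2.morphologyEx(m,cv2.MORPH_CLOSE,np.ones((5,5)))
    cs,_=cv2.findContours(m,cv2.RETR_EXTERNAL,cv2.CHAIN_APPROX_NONE)
    return [c for c in cs if cv2.contourArea(c)>amin]
def cen(c):
    m=cv2.moments(c);return np.array([m['m10'],m['m01']])/m['m00']
E
python3 - <<'E'
from h import *
D={}
for n in('scene','side'):
    im=cv2.cvtColor(cv2.imread(f'pics/{n}0.png'),cv2.COLOR_BGR2RGB)
    D[n]=(cam(n),purple(im))
a,b=D['scene'],D['side']
for c in a[1]:
    best=min(((tri((a[0],b[0]),(cen(c),cen(e))),cen(e),cv2.contourArea(e)) for e in b[1]),key=lambda r:r[0][1])
    print(cen(c).round(1),cv2.contourArea(c),best[0][0],round(best[0][1],4),best[1].round(1),best[2], plane(a[0],cen(c),.03)[0])
E
```

```text
[ 14.  248.9] 937.5 [ 0.3638 -0.5732  0.0638] 0.0063 [352.   98.4] 48.5 [ 0.3426 -0.5765  0.03  ]
[110.3 239.6] 182.0 [ 0.487  -0.359   0.0513] 0.0002 [304.7 127.3] 51.5 [ 0.4716 -0.3575  0.03  ]
[141.6 221.7] 80.0 [ 0.2734 -0.215  -0.2465] 0.0067 [367.7 253.9] 101.5 [ 0.4702 -0.2621  0.03  ]
[168.4 205.1] 158.0 [ 0.4805 -0.1787  0.0505] 0.0001 [300.7 156.9] 104.0 [ 0.4654 -0.1735  0.03  ]
[268.  197.4] 171.0 [0.6149 0.0703 0.0292] 0.0002 [222.1 215.7] 253.5 [0.6156 0.0699 0.03  ]
[194.9 188.4] 167.5 [ 0.4754 -0.0875  0.0513] 0.0001 [298.9 175.1] 171.0 [ 0.4594 -0.0801  0.03  ]
[293.8 184.8] 121.5 [0.6233 0.1601 0.029 ] 0.0006 [206.  242.3] 262.0 [0.6245 0.1597 0.03  ]
[318.1 172.6] 121.0 [0.6317 0.2495 0.0284] 0.0002 [186.4 274.5] 402.5 [0.6328 0.2485 0.03  ]
[341.7 160.8] 50.5 [0.64   0.3391 0.0292] 0.0004 [162.7 313. ] 279.5 [0.6408 0.3387 0.03  ]
```

Triangulated tops: the rack tarts stand at z≈0.051 and the tray tarts at 0.029, which agrees with the text. From low to high y, the tray order is large, finger, square, small and the rack order is finger, small, square, large. I'll go over the tray for precise wrist views.

Emit:
arm_command(dp=[[-0.0388,-0.0048,0],[-0.0776,-0.0097,0],[-0.1164,-0.0145,0],[-0.1552,-0.0194,0],[-0.194,-0.0242,0]], turn=[[0,0,-0.0927],[0,0,-0.1855],[0,0,-0.2782],[0,0,-0.371],[0,0,-0.4637]], grip=[0.085,0.085,0.085,0.085,0.085])

```text
t: 0.57
ee_pos: [0.4433, 0.4494, 0.4043]
eef_rot: [[-1.0, -0.005, -0.0], [-0.005, 1.0, -0.0], [0.0, -0.0, -1.0]]
contact_force: [0.3, 0.9, -0.1]
grip_width: 1.002
grasp_force: 0.0
```

Emit:
arm_command(dp=[[-0.0325,-0.0217,0],[-0.065,-0.0433,0],[-0.0975,-0.065,0],[-0.13,-0.0867,0],[-0.1625,-0.1083,0]], turn=[[0,0,0],[0,0,0],[0,0,0],[0,0,0],[0,0,0]], grip=[0.085,0.085,0.085,0.085,0.085])

```text
t: 0.98
ee_pos: [0.6061, 0.3408, 0.4042]
eef_rot: [[-1.0, 0.0, -0.001], [0.0, 1.0, -0.0], [0.001, -0.0, -1.0]]
contact_force: [0.6, 1.1, -0.7]
grip_width: 0.998
grasp_force: 0.0
```

Emit:
arm_command(dp=[[-0.0325,-0.0217,0],[-0.065,-0.0433,0],[-0.065,-0.0433,0],[-0.065,-0.0433,0]], turn=[[0,0,0],[0,0,0],[0,0,0],[0,0,0]], grip=[0.085,0.085,0.085,0.085])

```text
t: 1.32
ee_pos: [0.6714, 0.2968, 0.4035]
eef_rot: [[-1.0, 0.004, -0.001], [0.004, 1.0, -0.0], [0.001, -0.0, -1.0]]
contact_force: [-0.2, -0.3, 0.0]
grip_width: 0.997
grasp_force: 0.0
```

Run:
```python
from h import *
import pickle
s=monitor.get_state();im=vision.snapshot('wrist');cv2.imwrite('pics/wA.png',im[:,:,::-1]);pickle.dump(s,open('sA.pkl','wb'))
print(s['t'],s['ee_pos'],s['eef_rot'])
C=cam('wrist',s)
for c in purple(im): print(cen(c),cv2.contourArea(c),plane(C,cen(c),.029)[0])
```

```text
1.3167 [0.6714 0.2968 0.4035] [[-1.      0.004  -0.0012]
 [ 0.004   1.     -0.0004]
 [ 0.0012 -0.0004 -1.    ]]
[290.2047 142.4111] 602.5 [0.6392 0.338  0.029 ]
[217.2336 135.4158] 1235.5 [0.6304 0.2485 0.029 ]
[143.3394 128.3573] 1173.5 [0.6217 0.1591 0.029 ]
[ 68.5973 121.9015] 1470.5 [0.6137 0.0697 0.029 ]
```

View pics/wA.png

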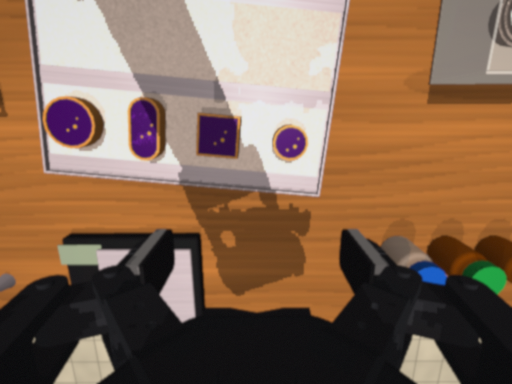

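The tray fills the upper half of this view. The large, finger, square and small tarts sit at u≈69, 143, 217 and 290, all at v≈122–142, and the near strip is empty. Next I'll take a second tray view and two rack views.

Emit:
arm_command(dp=[[0.006,-0.04,0],[0.012,-0.08,0],[0.018,-0.12,0],[0.024,-0.16,0],[0.03,-0.2,0]], turn=[[0,0,0],[0,0,0],[0,0,0],[0,0,0],[0,0,0]], grip=[0.085,0.085,0.085,0.085,0.085])

```text
t: 1.78
ee_pos: [0.638, 0.0992, 0.4046]
eef_rot: [[-1.0, -0.003, -0.001], [-0.003, 1.0, 0.0], [0.001, 0.0, -1.0]]
contact_force: [0.4, -0.7, 0.6]
grip_width: 0.994
grasp_force: 0.0
```

Emit:
arm_command(dp=[[0,0,0],[0,0,0]], turn=[[0,0,0],[0,0,0]], grip=[0.085,0.085])

```text
t: 1.95
ee_pos: [0.6386, 0.0982, 0.4049]
eef_rot: [[-1.0, 0.002, -0.001], [0.002, 1.0, 0.001], [0.001, 0.001, -1.0]]
contact_force: [-0.0, 1.1, 0.4]
grip_width: 0.997
grasp_force: 0.0
```

Run:
```python
from h import *
import pickle
s=monitor.get_state();im=vision.snapshot('wrist');cv2.imwrite('pics/wB.png',im[:,:,::-1]);pickle.dump(s,open('sB.pkl','wb'))
print(s['t'],s['ee_pos'])
```

```text
1.95 [0.6386 0.0982 0.4049]
```

Emit:
arm_command(dp=[[0.018,-0.037,0],[0.036,-0.074,0],[0.054,-0.111,0],[0.072,-0.148,0],[0.09,-0.185,0]], turn=[[0,0,0],[0,0,0],[0,0,0],[0,0,0],[0,0,0]], grip=[0.085,0.085,0.085,0.085,0.085])

```text
t: 2.42
ee_pos: [0.5493, -0.0848, 0.4048]
eef_rot: [[-1.0, -0.004, 0.001], [-0.004, 1.0, 0.001], [-0.001, 0.001, -1.0]]
contact_force: [0.4, -0.4, -0.0]
grip_width: 0.997
grasp_force: 0.0
```

Emit:
arm_command(dp=[[0,0,0],[0,0,0]], turn=[[0,0,0],[0,0,0]], grip=[0.085,0.085])

```text
t: 2.58
ee_pos: [0.5495, -0.0858, 0.4049]
eef_rot: [[-1.0, 0.001, 0.001], [0.001, 1.0, 0.001], [-0.001, 0.001, -1.0]]
contact_force: [0.7, 0.2, -0.4]
grip_width: 0.995
grasp_force: 0.0
```

Run:
```python
from h import *
import pickle
s=monitor.get_state();im=vision.snapshot('wrist');cv2.imwrite('pics/wC.png',im[:,:,::-1]);pickle.dump(s,open('sC.pkl','wb'))
print(s['t'],s['ee_pos'])
```

```text
2.5833 [ 0.5495 -0.0858  0.4049]
```

Emit:
arm_command(dp=[[0,-0.04,0],[0,-0.08,0],[0,-0.12,0],[0,-0.16,0],[0,-0.18,0]], turn=[[0,0,0],[0,0,0],[0,0,0],[0,0,0],[0,0,0]], grip=[0.085,0.085,0.085,0.085,0.085])

```text
t: 3.05
ee_pos: [0.5515, -0.2673, 0.4049]
eef_rot: [[-1.0, -0.002, 0.002], [-0.002, 1.0, -0.002], [-0.002, -0.002, -1.0]]
contact_force: [0.4, -0.1, 1.0]
grip_width: 0.997
grasp_force: 0.0
```

Emit:
arm_command(dp=[[0,0,0],[0,0,0]], turn=[[0,0,0],[0,0,0]], grip=[0.085,0.085])

```text
t: 3.22
ee_pos: [0.5511, -0.265, 0.4043]
eef_rot: [[-1.0, -0.001, 0.0], [-0.001, 1.0, 0.001], [-0.0, 0.001, -1.0]]
contact_force: [0.0, 0.0, -0.3]
grip_width: 0.994
grasp_force: 0.0
```

Run:
```python
from h import *
import pickle
s=monitor.get_state();im=vision.snapshot('wrist');cv2.imwrite('pics/wD.png',im[:,:,::-1]);pickle.dump(s,open('sD.pkl','wb'))
print(s['t'],s['ee_pos'])
def load(k):
    return cam('wrist',pickle.load(open(f's{k}.pkl','rb'))),purple(cv2.cvtColor(cv2.imread(f'pics/w{k}.png'),cv2.COLOR_BGR2RGB),150)
for k,l,z in(('A','B',.029),('C','D',.051)):
    (Ca,ca),(Cb,cb)=load(k),load(l)
    P=lambda C,c:plane(C,c.reshape(-1,2)+0.0,z)[:,:2]
    for c in ca:
        p=plane(Ca,cen(c),z)[0]
        e=min(cb,key=lambda e:np.linalg.norm(plane(Cb,cen(e),z)[0]-p))
        x,r=tri((Ca,Cb),(cen(c),cen(e)))
        out=[]
        for C,q in((Ca,c),(Cb,e)):
            m=(P(C,q)*1000).astype(np.float32); rc=cv2.minAreaRect(m);out+=[np.array(rc[1]).round(1),round(rc[2],1)]
        print(k,cen(c).round(),p[:2],plane(Cb,cen(e),z)[0][:2],x,round(r,4),*out)
```

```text
3.2167 [ 0.5511 -0.265   0.4043]
A [290. 142.] [0.6392 0.338 ] [0.6389 0.3376] [0.6392 0.3381 0.0283] 0.0001 [34.6 33. ] 89.8 [32.6 34. ] 50.4
A [217. 135.] [0.6304 0.2485] [0.6302 0.2479] [0.6304 0.2484 0.0279] 0.0001 [43.8 43.7] 84.6 [43.6 43.7] 84.7
A [143. 128.] [0.6217 0.1591] [0.6214 0.1587] [0.6216 0.1588 0.0282] 0.0001 [28.8 66.3] 84.4 [29.9 66.9] 84.6
A [ 69. 122.] [0.6137 0.0697] [0.6135 0.0694] [0.6136 0.0693 0.0284] 0.0001 [51.9 51.5] 39.4 [52.1 51.5] 45.0
C [500. 227.] [0.6216 0.2207] [0.6072 0.0392] [ 0.7086  0.354  -0.1856] 0.0665 [34.3 40.5] 84.6 [49.  26.8] 13.4
C [440. 220.] [0.6124 0.1429] [0.6072 0.0392] [ 0.7718  0.4363 -0.366 ] 0.0064 [27.1 61. ] 85.0 [49.  26.8] 13.4
C [373. 215.] [0.6051 0.0591] [0.6072 0.0392] [0.6217 0.0777 0.01  ] 0.001 [48.8 47.5] 89.9 [49.  26.8] 13.4
C [ 95. 115.] [ 0.4852 -0.2671] [ 0.485  -0.2674] [ 0.4851 -0.2674  0.0504] 0.0001 [34.2 33.9] 40.8 [33.7 33.9] 0.1
C [173. 110.] [ 0.4794 -0.1795] [ 0.4793 -0.1802] [ 0.4793 -0.1799  0.0497] 0.0001 [44.2 44.1] 11.5 [44.1 44. ] 11.4
C [ 13. 115.] [ 0.4851 -0.3598] [ 0.4848 -0.3598] [ 0.4849 -0.3598  0.051 ] 0.0001 [30.1 67.1] 76.5 [29.9 67.3] 78.6
C [254. 105.] [ 0.4741 -0.0887] [ 0.4739 -0.089 ] [ 0.474  -0.0887  0.0504] 0.0001 [52.7 51.5] 90.0 [52.4 52.2] 0.1
```

View pics/wD.png

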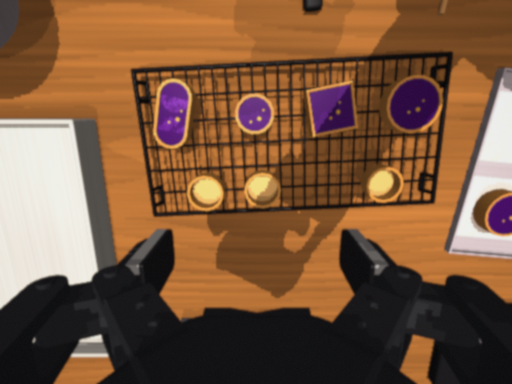

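View D: the rack is clear and upright in the picture. The finger is at (173,113), small at (254,114), square at (332,109) and large at (415,104), with the empty cases below at v≈190. Two-view heights are 0.050–0.051 on the rack and 0.028 on the tray, and the sizes are consistent with the text. I'll refine the finger yaw and work out the targets.

```bash
cat >> h.py <<'E'
YT=-.095
PICK=dict(finger=(.4849,-.3598),small=(.4851,-.2673),square=(.4793,-.1799),large=(.474,-.0888))
TWIN=dict(large=(.6136,.0693),finger=(.6216,.1588),square=(.6304,.2484),small=(.6392,.3381))
def place(n): return np.array(TWIN[n])-.11*np.array([np.cos(YT),np.sin(YT)])
def plan(xy,z,yaw,s=None):
    s=s or monitor.get_state();R=s['eef_rot']
    psi=np.arctan2(-R[0,1],R[1,1])
    d=np.array([*xy,z])-s['ee_pos'];c,n=np.cos(psi),np.sin(psi)
    print('dp',round(-c*d[0]-n*d[1],4),round(-n*d[0]+c*d[1],4),round(-d[2],4),'turn',round(psi-yaw,4),'psi',round(psi,4))
def longyaw(C,c,z):
    m=cv2.moments((plane(C,c.reshape(-1,2),z)[:,:2]*1000).astype(np.float32))
    return .5*np.arctan2(2*m['mu11'],m['mu20']-m['mu02'])
E
python3 - <<'E'
from h import *
import pickle
for k in 'CD':
    C=cam('wrist',pickle.load(open(f's{k}.pkl','rb')))
    for c in purple(cv2.cvtColor(cv2.imread(f'pics/w{k}.png'),cv2.COLOR_BGR2RGB),150):
        p=plane(C,cen(c),.051)[0]
        if p[1]<-.3:print(longyaw(C,c,.051))
for n in PICK:print(n,place(n))
plan(PICK['finger'],.30,-.21)
E
```

```text
-0.19426886628990925
-0.19654089028058389
finger [0.5121 0.1692]
small [0.5297 0.3485]
square [0.5209 0.2588]
large [0.5041 0.0797]
dp 0.0662 -0.0955 0.1043 turn 0.2119 psi 0.0019
```

Emit:
arm_command(dp=[[0.0166,-0.0238,0.026],[0.0331,-0.0477,0.052],[0.0497,-0.0716,0.078],[0.0662,-0.0955,0.104],[0.0662,-0.0955,0.104]], turn=[[0,0,0.049],[0,0,0.098],[0,0,0.148],[0,0,0.197],[0,0,0.197]], grip=[0.06,0.06,0.06,0.06,0.06])

```text
t: 3.68
ee_pos: [0.4804, -0.3606, 0.2947]
eef_rot: [[-0.98, 0.197, -0.009], [0.197, 0.98, 0.006], [0.01, 0.004, -1.0]]
contact_force: [0.3, 1.1, -0.3]
grip_width: 0.698
grasp_force: 0.0
```

Emit:
arm_command(dp=[[0,0,0.025],[0,0,0.05],[0,0,0.07],[0,0,0.08],[0,0,0.08]], turn=[[0,0,0],[0,0,0],[0,0,0],[0,0,0],[0,0,0]], grip=[0.06,0.06,0.06,0.06,0.06])

```text
t: 4.1
ee_pos: [0.4836, -0.3587, 0.2182]
eef_rot: [[-0.981, 0.193, -0.004], [0.193, 0.981, 0.004], [0.005, 0.003, -1.0]]
contact_force: [-0.6, -0.4, 0.2]
grip_width: 0.706
grasp_force: 0.0
```

Run:
```python
from h import *
for i in range(1): plan(PICK['finger'],.201,-.196)
im=vision.snapshot('wrist');cv2.imwrite('pics/g1.png',im[:,:,::-1])
```

```text
dp -0.0015 -0.0008 0.0172 turn 0.0017 psi -0.1943
```

View pics/g1.png

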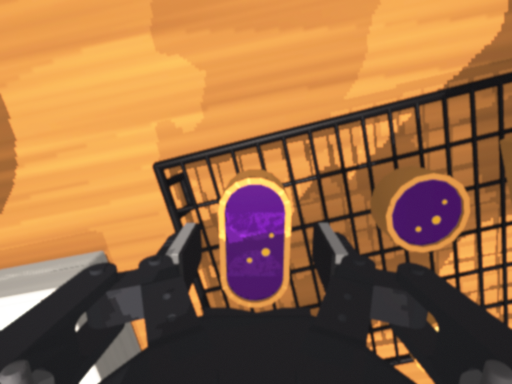

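The finger tart at (255,242) is centred between the pads (u≈190 and 325) and parallel to them. I'll descend, grip and lift.

Emit:
arm_command(dp=[[-0.001,-0.001,0.01],[-0.001,-0.001,0.017],[-0.001,-0.001,0.017],[-0.001,-0.001,0.017]], turn=[[0,0,0],[0,0,0],[0,0,0],[0,0,0]], grip=[0.06,0.06,0.06,0.05])

```text
t: 4.48
ee_pos: [0.4844, -0.3627, 0.2037]
eef_rot: [[-0.981, 0.196, -0.0], [0.196, 0.981, 0.0], [0.0, 0.0, -1.0]]
contact_force: [-1.1, 0.7, 0.4]
grip_width: 0.587
grasp_force: 0.0
```

Emit:
arm_command(dp=[[0,0,0],[0,0,0],[0,0,0],[0,0,0],[0,0,0]], turn=[[0,0,0],[0,0,0],[0,0,0],[0,0,0],[0,0,0]], grip=[0.03,0.03,0.03,0.03,0.03])

```text
t: 4.9
ee_pos: [0.4846, -0.3632, 0.2045]
eef_rot: [[-0.981, 0.196, 0.001], [0.196, 0.981, -0.001], [-0.001, -0.001, -1.0]]
contact_force: [-0.1, -0.4, 3.1]
grip_width: 0.428
grasp_force: 62.4
```

Emit:
arm_command(dp=[[0,0,0],[0,0,-0.01],[0,0,-0.04],[0,0,-0.08],[0,0,-0.1]], turn=[[0,0,0],[0,0,0],[0,0,0],[0,0,0],[0,0,0]], grip=[0.03,0.03,0.03,0.03,0.03])

```text
t: 5.32
ee_pos: [0.4849, -0.3632, 0.3073]
eef_rot: [[-0.981, 0.196, 0.003], [0.196, 0.981, -0.002], [-0.003, -0.002, -1.0]]
contact_force: [0.8, -1.3, 1.3]
grip_width: 0.431
grasp_force: 62.0
```

Run:
```python
from h import *
plan(place('finger'),.28,YT)
```

```text
dp 0.0775 0.5274 0.0273 turn -0.102 psi -0.197
```

Emit:
arm_command(dp=[[0.0055,0.0377,0.002],[0.011,0.0754,0.004],[0.0165,0.1131,0.006],[0.022,0.1508,0.008],[0.0275,0.1885,0.01]], turn=[[0,0,0],[0,0,0],[0,0,0],[0,0,0],[0,0,0]], grip=[0.03,0.03,0.03,0.03,0.03])

```text
t: 5.73
ee_pos: [0.4935, -0.1708, 0.2937]
eef_rot: [[-0.98, 0.197, -0.001], [0.197, 0.98, 0.0], [0.001, 0.0, -1.0]]
contact_force: [1.0, 1.1, -0.0]
grip_width: 0.424
grasp_force: 62.0
```

Emit:
arm_command(dp=[[0.0055,0.0377,0.002],[0.011,0.0754,0.004],[0.0165,0.1131,0.006],[0.022,0.1508,0.008],[0.0275,0.1885,0.01]], turn=[[0,0,0],[0,0,0],[0,0,0],[0,0,0],[0,0,0]], grip=[0.03,0.03,0.03,0.03,0.03])

```text
t: 6.15
ee_pos: [0.5035, 0.0196, 0.2837]
eef_rot: [[-0.981, 0.196, -0.001], [0.196, 0.981, 0.0], [0.001, -0.0, -1.0]]
contact_force: [0.6, -0.8, -0.3]
grip_width: 0.431
grasp_force: 62.0
```

Emit:
arm_command(dp=[[0.0056,0.0376,0.002],[0.0112,0.0752,0.004],[0.0169,0.1128,0.006],[0.0225,0.1504,0.01],[0.0225,0.1504,0.01]], turn=[[0,0,-0.02],[0,0,-0.04],[0,0,-0.07],[0,0,-0.102],[0,0,-0.102]], grip=[0.03,0.03,0.03,0.03,0.03])

```text
t: 6.57
ee_pos: [0.5111, 0.175, 0.2736]
eef_rot: [[-0.996, 0.089, 0.0], [0.089, 0.996, 0.003], [-0.0, 0.003, -1.0]]
contact_force: [-0.5, -0.9, 0.0]
grip_width: 0.432
grasp_force: 62.0
```

```bash
cat >> h.py <<'E'
def rest(n=8):
    """mean state over n camera periods at rest"""
    vision.snapshot('wrist');vision.snapshot('wrist')
    S=[]
    for i in range(n): S.append(monitor.get_state());vision.snapshot('wrist')
    p=np.array([s['ee_pos'] for s in S]);R=np.mean([s['eef_rot'] for s in S],0)
    print('t',S[-1]['t'],'pos',p.mean(0),'sd',p.std(0))
    return dict(S[-1],ee_pos=p.mean(0),eef_rot=R)
E
python3 - <<'E'
from h import *
s=rest();plan(place('finger'),.2,YT,s)
im=vision.snapshot('wrist');cv2.imwrite('pics/p1.png',im[:,:,::-1])
E
```

```text
t 7.0167 pos [0.5113 0.169  0.2736] sd [0.0003 0.0009 0.0001]
dp -0.0007 0.0003 0.0736 turn -0.0007 psi -0.0957
```

View pics/p1.png

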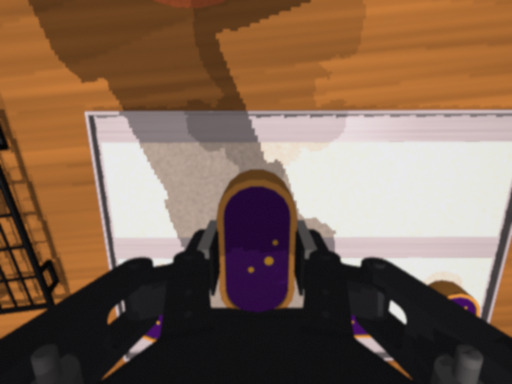

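The tart is held upright between the pads over the near strip at (257,245). I'll measure its offset in the hand.

```bash
cat >> h.py <<'E'
def inhand(s,im,h=.153):
    C=cam('wrist',s);c=max(purple(im,500),key=cv2.contourArea);z=s['ee_pos'][2]-h
    m=(plane(C,c.reshape(-1,2),z)-s['ee_pos'])@s['eef_rot']*1000
    r=cv2.minAreaRect(m[:,:2].astype(np.float32));cc=cv2.moments(m[:,:2].astype(np.float32))
    print('in hand mm rect',r,'centroid',cc['m10']/cc['m00'],cc['m01']/cc['m00'])
E
python3 - <<'E'
from h import *
s=rest(3);im=cv2.cvtColor(cv2.imread('pics/p1.png'),cv2.COLOR_BGR2RGB)
inhand(s,im)
E
```

```text
t 7.3167 pos [0.5117 0.1692 0.2737] sd [0.     0.0001 0.    ]
in hand mm rect ((-0.201019287109375, -0.38601016998291016), (67.61646270751953, 30.70430564880371), 0.015170550905168056) centroid 0.058796872651352715 -0.3721972877667024
```

Emit:
arm_command(dp=[[0,0,0.03],[0,0,0.06],[0,0,0.08],[0,0,0.086],[0,0,0.09]], turn=[[0,0,0],[0,0,0],[0,0,0],[0,0,0],[0,0,0]], grip=[0.03,0.03,0.03,0.03,0.03])

```text
t: 7.78
ee_pos: [0.5107, 0.1695, 0.1824]
eef_rot: [[-0.995, 0.095, -0.004], [0.095, 0.995, -0.001], [0.004, -0.001, -1.0]]
contact_force: [-11.5, -2.5, 31.2]
grip_width: 0.429
grasp_force: 66.3
```

Emit:
arm_command(dp=[[0,0,0],[0,0,0.0005],[0,0,0.001],[0,0,0.001],[0,0,0.001]], turn=[[0,0,0],[0,0,0],[0,0,0],[0,0,0],[0,0,0]], grip=[0.03,0.03,0.03,0.03,0.03])

```text
t: 8.2
ee_pos: [0.5121, 0.1697, 0.1835]
eef_rot: [[-0.995, 0.095, 0.002], [0.095, 0.995, 0.0], [-0.002, 0.001, -1.0]]
contact_force: [-0.2, 0.1, -0.1]
grip_width: 0.426
grasp_force: 62.0
```

Run:
```python
from h import *
s=rest(3);print(s['contact_force']);plan(place('finger'),.182,YT,s)
```

```text
t 8.4 pos [0.5117 0.1697 0.1831] sd [0.0001 0.     0.0001]
[-0.3571  0.8873  0.0337]
dp -0.0004 -0.0004 0.0011 turn -0.0 psi -0.095
```

Emit:
arm_command(dp=[[0,0,0.0004],[0,0,0.0008],[0,0,0.0008]], turn=[[0,0,0],[0,0,0],[0,0,0]], grip=[0.03,0.03,0.03])

```text
t: 8.7
ee_pos: [0.5117, 0.1697, 0.1825]
eef_rot: [[-0.995, 0.095, -0.0], [0.095, 0.995, -0.0], [0.0, -0.0, -1.0]]
contact_force: [-1.6, -0.6, 4.1]
grip_width: 0.43
grasp_force: 62.7
```

Run:
```python
from h import *
s=rest(3);print(s['contact_force'])
```

```text
t 8.9 pos [0.5117 0.1696 0.1824] sd [0. 0. 0.]
[-2.1879 -1.0152  5.1795]
```

Emit:
arm_command(dp=[[0,0,0],[0,0,0],[0,0,0],[0,0,-0.002],[0,0,-0.01]], turn=[[0,0,0],[0,0,0],[0,0,0],[0,0,0],[0,0,0]], grip=[0.058,0.058,0.058,0.058,0.058])

```text
t: 9.37
ee_pos: [0.5107, 0.1694, 0.1908]
eef_rot: [[-0.995, 0.095, -0.003], [0.095, 0.995, -0.001], [0.003, -0.001, -1.0]]
contact_force: [-0.2, -0.2, 0.9]
grip_width: 0.677
grasp_force: 0.0
```

Emit:
arm_command(dp=[[0,0,-0.03],[0,0,-0.07],[-0.02,0,-0.105],[-0.05,0,-0.13],[-0.08,-0.02,-0.15]], turn=[[0,0,0],[0,0,0],[0,0,0],[0,0,0],[0,0,0]], grip=[0.058,0.058,0.058,0.058,0.058])

```text
t: 9.78
ee_pos: [0.5905, 0.1445, 0.3464]
eef_rot: [[-0.996, 0.092, 0.006], [0.092, 0.996, 0.003], [-0.006, 0.003, -1.0]]
contact_force: [2.5, 0.3, 0.6]
grip_width: 0.677
grasp_force: 0.0
```

Emit:
arm_command(dp=[[-0.01,-0.02,-0.03],[-0.01,-0.03,-0.05],[-0.01,-0.03,-0.05],[-0.01,-0.03,-0.05]], turn=[[0,0,0],[0,0,0],[0,0,0],[0,0,0]], grip=[0.058,0.058,0.058,0.058])

```text
t: 10.12
ee_pos: [0.5969, 0.1108, 0.3939]
eef_rot: [[-0.995, 0.096, 0.004], [0.096, 0.995, 0.001], [-0.004, 0.001, -1.0]]
contact_force: [0.1, -0.1, -0.3]
grip_width: 0.678
grasp_force: 0.0
```

```bash
cat >> h.py <<'E'
def check(s,im,n):
    """tray tarts in tray axes (mm): offset from place"""
    C=cam('wrist',s);ax=np.array([np.cos(YT),np.sin(YT)]);ay=np.array([-ax[1],ax[0]])
    for c in purple(im,150):
        p=plane(C,cen(c),.0285)[0][:2]
        if p[1]<.03: continue
        q=(plane(C,c.reshape(-1,2),.0285)[:,:2]*1000).astype(np.float32);r=cv2.minAreaRect(q)
        b=[(np.linalg.norm(p-t),k,w,p-t) for k in TWIN for w,t in(('twin',np.array(TWIN[k])),('place',place(k)))]
        d,k,w,v=min(b,key=lambda x:x[0])
        print(k,w,p,'dev mm',1000*v@ax,1000*v@ay,'size',r[1],r[2],'longyaw',longyaw(C,c,.0285))
E
python3 - <<'E'
from h import *
s=rest(3);im=vision.snapshot('wrist');cv2.imwrite('pics/v1.png',im[:,:,::-1]);check(s,im,0)
plan(PICK['small'],.28,0,s)
E
```

```text
t 10.3167 pos [0.5954 0.1118 0.3902] sd [0.0001 0.0001 0.0004]
small twin [0.6394 0.3382] dev mm 0.15047763169563072 0.11450774633844012 size (33.1755256652832, 33.58696365356445) 43.74906539916992 longyaw -0.8389969555313609
square twin [0.6304 0.2483] dev mm 0.01631946561225655 -0.09438337403810285 size (43.7858772277832, 42.250205993652344) 84.61676025390625 longyaw 1.375045845531908
large twin [0.6137 0.0692] dev mm 0.11474801668912141 -0.1169362771922329 size (51.86892318725586, 51.59766387939453) 38.52857971191406 longyaw 1.279808151957534
finger twin [0.6215 0.1588] dev mm -0.06412963175978083 0.03005892350939636 size (29.493221282958984, 66.60931396484375) 86.1178207397461 longyaw -0.088011610606687
finger place [0.5114 0.1693] dev mm -0.7132459616867223 0.0026126167628509472 size (29.741779327392578, 66.90839385986328) 84.2657241821289 longyaw -0.10123079183460346
dp 0.074 -0.3878 0.1102 turn -0.0946 psi -0.0946
```

View pics/v1.png

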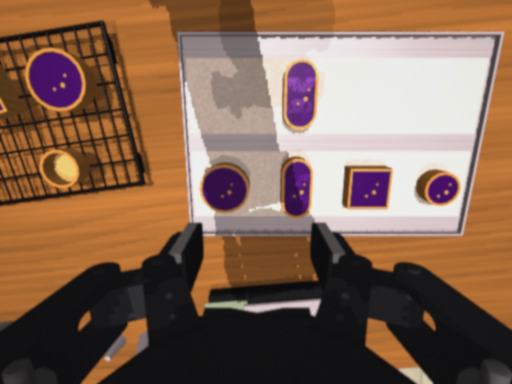

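The finger tart stands on the near strip at (300,95), straight in front of its twin at (297,187), with a deviation of 0.7 mm and its yaw right. The finished row is undisturbed. Next is the large tart.

Emit:
arm_command(dp=[[0.0146,-0.0302,0.0157],[0.0292,-0.0604,0.0314],[0.0438,-0.0906,0.0471],[0.0584,-0.1208,0.0628],[0.073,-0.151,0.0785]], turn=[[0,0,0],[0,0,0],[0,0,0],[0,0,0],[0,0,0]], grip=[0.074,0.074,0.074,0.074,0.074])

```text
t: 10.83
ee_pos: [0.5081, -0.0325, 0.312]
eef_rot: [[-0.996, 0.093, -0.001], [0.093, 0.996, 0.0], [0.001, 0.0, -1.0]]
contact_force: [-0.1, -0.2, 0.9]
grip_width: 0.867
grasp_force: 0.0
```

Emit:
arm_command(dp=[[0.0145,-0.0301,0.0157],[0.0289,-0.0602,0.0315],[0.0289,-0.0602,0.0315],[0.0289,-0.0602,0.0315]], turn=[[0,0,0],[0,0,0],[0,0,0],[0,0,0]], grip=[0.074,0.074,0.074,0.074])

```text
t: 11.17
ee_pos: [0.4733, -0.0898, 0.2801]
eef_rot: [[-0.995, 0.098, -0.004], [0.098, 0.995, 0.001], [0.004, 0.001, -1.0]]
contact_force: [-0.3, 0.1, -0.2]
grip_width: 0.873
grasp_force: 0.0
```

Run:
```python
from h import *
s=rest(3);plan(PICK['large'],.2,YT,s);print(s['grip_width'])
```

```text
t 11.3667 pos [ 0.4758 -0.0887  0.2824] sd [0.0002 0.0002 0.0003]
dp 0.0018 -0.0003 0.0824 turn 0.0007 psi -0.0943
0.8658371159624833
```

Emit:
arm_command(dp=[[0.0018,0,0.03],[0.0018,0,0.055],[0.0018,0,0.072],[0.0018,0,0.081],[0.0018,0,0.084]], turn=[[0,0,0],[0,0,0],[0,0,0],[0,0,0],[0,0,0]], grip=[0.074,0.074,0.074,0.074,0.074])

```text
t: 11.83
ee_pos: [0.473, -0.0882, 0.1967]
eef_rot: [[-0.996, 0.093, -0.002], [0.093, 0.996, 0.001], [0.002, 0.0, -1.0]]
contact_force: [0.2, -0.9, 0.4]
grip_width: 0.864
grasp_force: 0.0
```

Emit:
arm_command(dp=[[0,0,0],[0,0,0],[0,0,0],[0,0,0],[0,0,0]], turn=[[0,0,0],[0,0,0],[0,0,0],[0,0,0],[0,0,0]], grip=[0.074,0.055,0.055,0.055,0.055])

```text
t: 12.25
ee_pos: [0.4742, -0.0893, 0.1994]
eef_rot: [[-0.995, 0.095, 0.004], [0.095, 0.995, -0.001], [-0.004, -0.0, -1.0]]
contact_force: [0.3, 0.8, 4.9]
grip_width: 0.703
grasp_force: 64.9
```

Run:
```python
from h import *
s=rest(3);print(s['grip_width'],s['grasp_force'],s['contact_force']);plan(place('large'),s['ee_pos'][2]-.022,YT,s)
```

```text
t 12.45 pos [ 0.4743 -0.0893  0.1994] sd [0. 0. 0.]
0.7013937851923026 65.04381537437439 [-0.6229  0.8976  7.1875]
dp -0.0136 0.1712 0.022 turn -0.0002 psi -0.0952
```

Emit:
arm_command(dp=[[0,0,-0.01],[0,0,-0.045],[-0.001,0.01,-0.08],[-0.004,0.045,-0.09],[-0.007,0.085,-0.09]], turn=[[0,0,0],[0,0,0],[0,0,0],[0,0,0],[0,0,0]], grip=[0.055,0.055,0.055,0.055,0.055])

```text
t: 12.92
ee_pos: [0.4902, -0.0059, 0.2926]
eef_rot: [[-0.995, 0.099, 0.009], [0.099, 0.995, -0.002], [-0.009, -0.001, -1.0]]
contact_force: [1.1, 0.9, -1.0]
grip_width: 0.701
grasp_force: 65.0
```

Emit:
arm_command(dp=[[-0.003,0.035,0],[-0.005,0.07,0.01],[-0.0066,0.0862,0.03],[-0.0066,0.0862,0.04],[-0.0066,0.0862,0.04]], turn=[[0,0,0],[0,0,0],[0,0,0],[0,0,0],[0,0,0]], grip=[0.055,0.055,0.055,0.055,0.055])

```text
t: 13.33
ee_pos: [0.5011, 0.0806, 0.2457]
eef_rot: [[-0.996, 0.092, -0.006], [0.092, 0.996, -0.001], [0.006, -0.001, -1.0]]
contact_force: [-0.2, -0.2, -0.2]
grip_width: 0.705
grasp_force: 65.0
```

Run:
```python
from h import *
s=rest(4);im=vision.snapshot('wrist');cv2.imwrite('pics/p2.png',im[:,:,::-1]);inhand(s,im,.148);plan(place('large'),.1774,YT,s)
```

```text
t 13.5833 pos [0.5029 0.0791 0.2482] sd [0.0004 0.0002 0.0005]
in hand mm rect ((0.5476531982421875, -0.49051856994628906), (53.320220947265625, 52.6663703918457), 86.20464324951172) centroid 0.605985212854502 -0.38282472072573276
dp -0.0011 0.0007 0.0708 turn -0.0011 psi -0.0961
```

Emit:
arm_command(dp=[[-0.0015,0.001,0.025],[-0.0015,0.001,0.045],[-0.0015,0.001,0.058],[-0.0015,0.001,0.065],[-0.0015,0.001,0.068]], turn=[[0,0,0],[0,0,0],[0,0,0],[0,0,0],[0,0,0]], grip=[0.055,0.055,0.055,0.055,0.055])

```text
t: 14.1
ee_pos: [0.5041, 0.0804, 0.1791]
eef_rot: [[-0.995, 0.096, -0.002], [0.096, 0.995, -0.0], [0.002, -0.0, -1.0]]
contact_force: [-0.7, 0.2, 0.2]
grip_width: 0.705
grasp_force: 65.0
```

Emit:
arm_command(dp=[[0,0,0.0005],[0,0,0.001],[0,0,0.002],[0,0,0.003],[0,0,0.003]], turn=[[0,0,0],[0,0,0],[0,0,0],[0,0,0],[0,0,0]], grip=[0.055,0.055,0.055,0.055,0.055])

```text
t: 14.52
ee_pos: [0.5049, 0.0809, 0.1774]
eef_rot: [[-0.995, 0.095, 0.001], [0.095, 0.995, 0.0], [-0.001, 0.0, -1.0]]
contact_force: [0.0, -0.5, -0.3]
grip_width: 0.702
grasp_force: 65.1
```

Run:
```python
from h import *
s=rest(3);print(s['contact_force']);plan(place('large'),.1774,YT,s)
```

```text
t 14.7167 pos [0.5049 0.0809 0.1774] sd [0. 0. 0.]
[ 0.45   -0.6923  1.6897]
dp 0.0007 -0.0013 0.0 turn 0.0 psi -0.095
```

Emit:
arm_command(dp=[[0,0,-0.001],[0,-0.0008,-0.001],[0,-0.0008,-0.0005],[0,-0.0008,0.0002],[0,-0.0008,0.0002]], turn=[[0,0,0],[0,0,0],[0,0,0],[0,0,0],[0,0,0]], grip=[0.055,0.055,0.055,0.055,0.055])

```text
t: 15.18
ee_pos: [0.5045, 0.08, 0.1774]
eef_rot: [[-0.995, 0.095, -0.001], [0.095, 0.995, -0.0], [0.001, -0.0, -1.0]]
contact_force: [-3.2, -0.5, 8.0]
grip_width: 0.707
grasp_force: 66.1
```

Emit:
arm_command(dp=[[0,0,0],[0,0,0],[0,0,0],[0,0,-0.002],[0,0,-0.01]], turn=[[0,0,0],[0,0,0],[0,0,0],[0,0,0],[0,0,0]], grip=[0.065,0.065,0.065,0.065,0.065])

```text
t: 15.6
ee_pos: [0.5035, 0.08, 0.1857]
eef_rot: [[-0.995, 0.095, -0.003], [0.095, 0.995, -0.0], [0.003, -0.001, -1.0]]
contact_force: [0.2, -0.4, -0.3]
grip_width: 0.758
grasp_force: 0.0
```

Emit:
arm_command(dp=[[0,0,-0.03],[0,0,-0.07],[0,0,-0.1],[0,0,-0.12],[0,0,-0.12]], turn=[[0,0,0],[0,0,0],[0,0,0],[0,0,0],[0,0,0]], grip=[0.065,0.065,0.065,0.065,0.065])

```text
t: 16.02
ee_pos: [0.5069, 0.0803, 0.3127]
eef_rot: [[-0.995, 0.095, 0.011], [0.095, 0.995, 0.001], [-0.011, 0.002, -1.0]]
contact_force: [1.0, 0.4, -0.5]
grip_width: 0.763
grasp_force: 0.0
```

Run:
```python
from h import *
s=rest(3);im=vision.snapshot('wrist');cv2.imwrite('pics/v2.png',im[:,:,::-1]);check(s,im,0);plan(PICK['square'],.28,.199,s)
```

```text
t 16.2167 pos [0.5041 0.0801 0.3068] sd [0.0005 0.     0.001 ]
large twin [0.6154 0.0693] dev mm 1.8344373507099194 0.196525941601365 size (52.724945068359375, 48.552696228027344) 84.5723648071289 longyaw 1.4924511275424577
large place [0.5058 0.0798] dev mm 1.7066882032069026 0.25086372190128414 size (53.045921325683594, 52.846431732177734) 84.58475494384766 longyaw 1.3717241785744865
finger place [0.5131 0.1701] dev mm 0.9073771205904965 0.9209303197519793 size (30.22031021118164, 67.13396453857422) 84.33761596679688 longyaw -0.09856369369230131
dp 0.0 -0.2612 0.0268 turn -0.2941 psi -0.0951
```

View pics/v2.png

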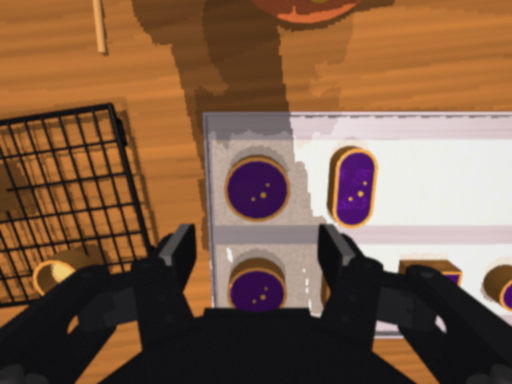

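The large tart at (257,188) and the finger tart at (353,186) stand upright in the strip, in line with their twins. Next is the square.

Emit:
arm_command(dp=[[0,-0.0373,0.003],[0,-0.0746,0.006],[0,-0.112,0.009],[0,-0.1493,0.012],[0,-0.1866,0.015]], turn=[[0,0,0],[0,0,0],[0,0,0],[0,0,0],[0,0,0]], grip=[0.066,0.066,0.066,0.066,0.066])

```text
t: 16.73
ee_pos: [0.4857, -0.1069, 0.2901]
eef_rot: [[-0.996, 0.094, -0.003], [0.094, 0.996, 0.001], [0.003, 0.001, -1.0]]
contact_force: [0.5, 0.7, 0.7]
grip_width: 0.773
grasp_force: 0.0
```

Emit:
arm_command(dp=[[0,-0.03,0.005],[0,-0.06,0.01],[0,-0.0746,0.012],[0,-0.0746,0.012],[0,-0.0746,0.012]], turn=[[0,0,-0.1],[0,0,-0.2],[0,0,-0.294],[0,0,-0.294],[0,0,-0.294]], grip=[0.066,0.066,0.066,0.066,0.066])

```text
t: 17.15
ee_pos: [0.4789, -0.1803, 0.2782]
eef_rot: [[-0.981, -0.194, -0.003], [-0.194, 0.981, 0.002], [0.002, 0.002, -1.0]]
contact_force: [-0.1, 0.2, -0.4]
grip_width: 0.775
grasp_force: 0.0
```

Run:
```python
from h import *
s=rest(4);plan(PICK['square'],.2,.199,s)
```

```text
t 17.4 pos [ 0.4796 -0.1789  0.2792] sd [0.0002 0.0001 0.0003]
dp 0.0004 -0.0009 0.0792 turn -0.0001 psi 0.1989
```

Emit:
arm_command(dp=[[0.0004,-0.0009,0.03],[0.0004,-0.0009,0.055],[0.0004,-0.0009,0.07],[0.0004,-0.0009,0.077],[0.0004,-0.0009,0.079]], turn=[[0,0,0],[0,0,0],[0,0,0],[0,0,0],[0,0,0]], grip=[0.066,0.066,0.066,0.066,0.066])

```text
t: 17.87
ee_pos: [0.4789, -0.18, 0.1994]
eef_rot: [[-0.98, -0.198, -0.003], [-0.198, 0.98, 0.001], [0.002, 0.002, -1.0]]
contact_force: [-0.6, -0.3, 0.5]
grip_width: 0.772
grasp_force: 0.0
```

Emit:
arm_command(dp=[[0,0,0],[0,0,0],[0,0,0],[0,0,0],[0,0,0]], turn=[[0,0,0],[0,0,0],[0,0,0],[0,0,0],[0,0,0]], grip=[0.066,0.045,0.045,0.045,0.045])

```text
t: 18.28
ee_pos: [0.4804, -0.1813, 0.2022]
eef_rot: [[-0.98, -0.198, 0.003], [-0.198, 0.98, -0.001], [-0.003, -0.002, -1.0]]
contact_force: [-0.3, -0.4, 4.6]
grip_width: 0.596
grasp_force: 64.7
```

Run:
```python
from h import *
s=rest(3);print(s['grip_width'],s['grasp_force'],s['contact_force']);plan(place('square'),s['ee_pos'][2]-.022,YT,s)
```

```text
t 18.4833 pos [ 0.4804 -0.1813  0.2022] sd [0. 0. 0.]
0.5977932268844235 64.95211958885193 [1.2161 0.3307 5.9263]
dp -0.1266 0.4235 0.022 turn 0.2938 psi 0.1988
```

Emit:
arm_command(dp=[[0,0,-0.01],[0,0,-0.05],[0,0,-0.09],[-0.0115,0.0385,-0.09],[-0.023,0.077,-0.09]], turn=[[0,0,0],[0,0,0],[0,0,0],[0,0,0],[0,0,0]], grip=[0.045,0.045,0.045,0.045,0.045])

```text
t: 18.95
ee_pos: [0.4885, -0.1022, 0.2948]
eef_rot: [[-0.981, -0.193, 0.008], [-0.193, 0.981, -0.003], [-0.008, -0.004, -1.0]]
contact_force: [-0.2, 0.5, -0.6]
grip_width: 0.595
grasp_force: 64.3
```

Emit:
arm_command(dp=[[-0.0115,0.0385,0],[-0.023,0.077,0],[-0.0345,0.1155,0],[-0.046,0.154,0],[-0.0575,0.1925,0]], turn=[[0,0,0],[0,0,0],[0,0,0],[0,0,0],[0,0,0]], grip=[0.045,0.045,0.045,0.045,0.045])

```text
t: 19.37
ee_pos: [0.5045, 0.101, 0.2911]
eef_rot: [[-0.98, -0.197, -0.0], [-0.197, 0.98, -0.0], [0.0, -0.0, -1.0]]
contact_force: [0.7, -0.4, -0.5]
grip_width: 0.591
grasp_force: 64.2
```

Emit:
arm_command(dp=[[-0.0115,0.0385,0.01],[-0.023,0.077,0.02],[-0.0346,0.1155,0.03],[-0.0461,0.154,0.04],[-0.0461,0.154,0.04]], turn=[[0,0,0.073],[0,0,0.147],[0,0,0.22],[0,0,0.294],[0,0,0.294]], grip=[0.045,0.045,0.045,0.045,0.045])

```text
t: 19.78
ee_pos: [0.5191, 0.265, 0.2495]
eef_rot: [[-0.996, 0.092, -0.0], [0.092, 0.996, 0.003], [0.001, 0.003, -1.0]]
contact_force: [0.3, -0.1, -0.6]
grip_width: 0.595
grasp_force: 64.2
```

Run:
```python
from h import *
rest(4);s=rest(4);im=vision.snapshot('wrist');cv2.imwrite('pics/p3.png',im[:,:,::-1]);inhand(s,im,.151);plan(place('square'),.1802,YT,s)
```

```text
t 20.0333 pos [0.5194 0.2592 0.2505] sd [0.0002 0.0009 0.0003]
t 20.3333 pos [0.5201 0.2581 0.2512] sd [0.     0.0002 0.0001]
in hand mm rect ((1.2409706115722656, -0.3676586151123047), (43.853782653808594, 44.71589660644531), 0.14990775287151337) centroid 1.064696292100214 -0.3676907279179254
dp -0.0007 0.0008 0.071 turn -0.0018 psi -0.0968
```

Emit:
arm_command(dp=[[-0.0018,0.001,0.025],[-0.0018,0.001,0.045],[-0.0018,0.001,0.058],[-0.0018,0.001,0.065],[-0.0018,0.001,0.068]], turn=[[0,0,-0.002],[0,0,-0.002],[0,0,-0.002],[0,0,-0.002],[0,0,-0.002]], grip=[0.045,0.045,0.045,0.045,0.045])

```text
t: 20.85
ee_pos: [0.5211, 0.2597, 0.1812]
eef_rot: [[-0.996, 0.093, -0.003], [0.093, 0.996, -0.001], [0.002, -0.001, -1.0]]
contact_force: [-0.3, -0.4, 0.3]
grip_width: 0.6
grasp_force: 64.2
```

Emit:
arm_command(dp=[[0,0,0.0005],[0,0,0.001],[0,0,0.0015],[0,0,0.002],[0,0,0.002]], turn=[[0,0,0],[0,0,0],[0,0,0],[0,0,0],[0,0,0]], grip=[0.045,0.045,0.045,0.045,0.045])

```text
t: 21.27
ee_pos: [0.5221, 0.2603, 0.1814]
eef_rot: [[-0.996, 0.093, 0.001], [0.093, 0.996, 0.001], [-0.001, 0.001, -1.0]]
contact_force: [0.6, -0.6, -0.7]
grip_width: 0.6
grasp_force: 64.2
```

Run:
```python
from h import *
s=rest(3);print(s['contact_force']);plan(place('square'),.1802,YT,s)
```

```text
t 21.4667 pos [0.5219 0.2602 0.1811] sd [0.     0.     0.0001]
[ 0.1503 -0.19   -1.938 ]
dp 0.0009 -0.0014 0.0009 turn 0.002 psi -0.093
```

Emit:
arm_command(dp=[[0,-0.001,0],[0,-0.001,0.0004],[0,-0.001,0.0008],[0,-0.001,0.0011],[0,-0.001,0.0011]], turn=[[0,0,0.002],[0,0,0.002],[0,0,0.002],[0,0,0.002],[0,0,0.002]], grip=[0.045,0.045,0.045,0.045,0.045])

```text
t: 21.93
ee_pos: [0.5217, 0.2591, 0.1802]
eef_rot: [[-0.995, 0.095, -0.0], [0.095, 0.995, -0.0], [0.0, -0.0, -1.0]]
contact_force: [-1.7, -1.3, 4.8]
grip_width: 0.591
grasp_force: 65.0
```

Run:
```python
from h import *
s=rest(2);print(s['contact_force']);plan(place('square'),.1802,YT,s)
```

```text
t 22.0833 pos [0.5217 0.2591 0.1802] sd [0. 0. 0.]
[-2.8157 -1.2689  5.2622]
dp 0.0008 -0.0003 0.0 turn -0.0001 psi -0.0951
```

Emit:
arm_command(dp=[[0,0,0],[0,0,0],[0,0,0],[0,0,-0.002],[0,0,-0.01]], turn=[[0,0,0],[0,0,0],[0,0,0],[0,0,0],[0,0,0]], grip=[0.06,0.06,0.06,0.06,0.06])

```text
t: 22.55
ee_pos: [0.5208, 0.2588, 0.1884]
eef_rot: [[-0.995, 0.095, -0.003], [0.095, 0.995, -0.001], [0.003, -0.001, -1.0]]
contact_force: [0.2, 0.2, 0.5]
grip_width: 0.701
grasp_force: 0.0
```

Emit:
arm_command(dp=[[0,0,-0.03],[0,0,-0.07],[0,-0.02,-0.1],[-0.001,-0.057,-0.1],[-0.002,-0.095,-0.1]], turn=[[0,0,0],[0,0,0],[0,0,0],[0,0,0],[0,0,0]], grip=[0.06,0.06,0.06,0.06,0.06])

```text
t: 22.97
ee_pos: [0.5162, 0.1648, 0.2937]
eef_rot: [[-0.996, 0.092, 0.008], [0.092, 0.996, 0.002], [-0.008, 0.003, -1.0]]
contact_force: [0.7, -1.6, -0.4]
grip_width: 0.702
grasp_force: 0.0
```

Emit:
arm_command(dp=[[-0.001,-0.04,0],[-0.002,-0.08,0],[-0.003,-0.12,0],[-0.004,-0.16,0],[-0.005,-0.2,0]], turn=[[0,0,0],[0,0,0],[0,0,0],[0,0,0],[0,0,0]], grip=[0.06,0.06,0.06,0.06,0.06])

```text
t: 23.38
ee_pos: [0.5002, -0.037, 0.2905]
eef_rot: [[-0.996, 0.095, 0.001], [0.095, 0.996, -0.0], [-0.001, -0.0, -1.0]]
contact_force: [0.6, -0.6, 0.4]
grip_width: 0.7
grasp_force: 0.0
```

Emit:
arm_command(dp=[[-0.001,-0.04,0],[-0.002,-0.08,0],[-0.003,-0.12,0],[-0.004,-0.16,0],[-0.005,-0.2,0]], turn=[[0,0,0],[0,0,0],[0,0,0],[0,0,0],[0,0,0]], grip=[0.06,0.06,0.06,0.06,0.06])

```text
t: 23.8
ee_pos: [0.4861, -0.2368, 0.2904]
eef_rot: [[-0.995, 0.095, 0.001], [0.095, 0.995, -0.0], [-0.001, -0.0, -1.0]]
contact_force: [1.0, 0.3, -0.2]
grip_width: 0.703
grasp_force: 0.0
```

Emit:
arm_command(dp=[[-0.001,-0.0325,0],[-0.001,-0.0325,0],[-0.001,-0.0325,0]], turn=[[0,0,0],[0,0,0],[0,0,0]], grip=[0.06,0.06,0.06])

```text
t: 24.05
ee_pos: [0.4843, -0.2691, 0.2902]
eef_rot: [[-0.995, 0.099, 0.001], [0.099, 0.995, -0.0], [-0.001, -0.0, -1.0]]
contact_force: [0.8, 0.7, -0.6]
grip_width: 0.703
grasp_force: 0.0
```

Run:
```python
from h import *
rest(3);s=rest(4);plan(PICK['small'],.2,YT,s)
```

```text
t 24.25 pos [ 0.4844 -0.2662  0.2895] sd [0.0001 0.0003 0.    ]
t 24.55 pos [ 0.4847 -0.2662  0.2896] sd [0.     0.0002 0.    ]
dp -0.0005 -0.0011 0.0896 turn 0.0015 psi -0.0935
```

Emit:
arm_command(dp=[[-0.0005,-0.001,0.035],[-0.0005,-0.001,0.065],[-0.0005,-0.001,0.08],[-0.0005,-0.001,0.086],[-0.0005,-0.001,0.088]], turn=[[0,0,0],[0,0,0],[0,0,0],[0,0,0],[0,0,0]], grip=[0.06,0.06,0.06,0.06,0.06])

```text
t: 25.02
ee_pos: [0.4843, -0.2678, 0.2001]
eef_rot: [[-0.995, 0.095, -0.003], [0.095, 0.995, 0.002], [0.003, 0.001, -1.0]]
contact_force: [0.3, 0.4, 0.2]
grip_width: 0.703
grasp_force: 0.0
```

Emit:
arm_command(dp=[[0,0,0],[0,0,0],[0,0,0],[0,0,0],[0,0,0]], turn=[[0,0,0],[0,0,0],[0,0,0],[0,0,0],[0,0,0]], grip=[0.06,0.037,0.037,0.037,0.037])

```text
t: 25.43
ee_pos: [0.4859, -0.2689, 0.2035]
eef_rot: [[-0.995, 0.095, 0.003], [0.095, 0.995, -0.002], [-0.004, -0.002, -1.0]]
contact_force: [0.2, -0.2, 6.0]
grip_width: 0.495
grasp_force: 61.1
```

Run:
```python
from h import *
s=rest(4);print(s['grip_width'],s['grasp_force'],s['contact_force']);plan(place('small'),s['ee_pos'][2]-.022,YT,s)
```

```text
t 25.6833 pos [ 0.4859 -0.269   0.2034] sd [0. 0. 0.]
0.4938859930002681 61.156325340270996 [-0.2326  0.7326  5.8372]
dp 0.0151 0.6189 0.022 turn -0.0001 psi -0.0951
```

Emit:
arm_command(dp=[[0,0,-0.01],[0,0,-0.05],[0,0,-0.09],[0.001,0.0387,-0.09],[0.0019,0.0774,-0.09]], turn=[[0,0,0],[0,0,0],[0,0,0],[0,0,0],[0,0,0]], grip=[0.037,0.037,0.037,0.037,0.037])

```text
t: 26.15
ee_pos: [0.492, -0.1926, 0.296]
eef_rot: [[-0.995, 0.099, 0.008], [0.099, 0.995, -0.004], [-0.009, -0.003, -1.0]]
contact_force: [1.2, 1.1, -0.5]
grip_width: 0.492
grasp_force: 60.9
```

Emit:
arm_command(dp=[[0.001,0.0387,0],[0.0019,0.0774,0],[0.0028,0.1161,0],[0.0038,0.1548,0],[0.0047,0.1935,0]], turn=[[0,0,0],[0,0,0],[0,0,0],[0,0,0],[0,0,0]], grip=[0.037,0.037,0.037,0.037,0.037])

```text
t: 26.57
ee_pos: [0.5035, 0.0038, 0.2921]
eef_rot: [[-0.995, 0.095, 0.0], [0.095, 0.995, -0.0], [-0.0, -0.0, -1.0]]
contact_force: [0.1, 1.1, 0.4]
grip_width: 0.495
grasp_force: 60.9
```

Emit:
arm_command(dp=[[0.001,0.0387,0],[0.0019,0.0774,0],[0.0028,0.1161,0],[0.0038,0.1548,0],[0.0047,0.1935,0]], turn=[[0,0,0],[0,0,0],[0,0,0],[0,0,0],[0,0,0]], grip=[0.037,0.037,0.037,0.037,0.037])

```text
t: 26.98
ee_pos: [0.5172, 0.197, 0.2921]
eef_rot: [[-0.996, 0.095, -0.0], [0.095, 0.996, -0.0], [0.0, -0.0, -1.0]]
contact_force: [0.7, 1.6, -0.0]
grip_width: 0.493
grasp_force: 60.9
```

Emit:
arm_command(dp=[[0.001,0.0387,0.01],[0.0019,0.0774,0.02],[0.0028,0.1161,0.03],[0.0038,0.1545,0.04],[0.0038,0.1545,0.04]], turn=[[0,0,0],[0,0,0],[0,0,0],[0,0,0],[0,0,0]], grip=[0.037,0.037,0.037,0.037,0.037])

```text
t: 27.4
ee_pos: [0.5276, 0.3549, 0.2501]
eef_rot: [[-0.996, 0.09, -0.0], [0.09, 0.996, 0.003], [0.001, 0.003, -1.0]]
contact_force: [0.3, 0.2, 0.3]
grip_width: 0.495
grasp_force: 61.0
```

Run:
```python
from h import *
rest(5);s=rest(4);im=vision.snapshot('wrist');cv2.imwrite('pics/p4.png',im[:,:,::-1]);inhand(s,im,.152);plan(place('small'),.1814,YT,s)
```

```text
t 27.7 pos [0.5283 0.3489 0.2516] sd [0.0004 0.0009 0.0004]
t 28.0 pos [0.529  0.3483 0.2521] sd [0.     0.0002 0.0001]
in hand mm rect ((1.8168487548828125, -0.4198646545410156), (35.010467529296875, 35.39287567138672), 39.40687942504883) centroid 1.8064346181099638 -0.4348752861605801
dp -0.0007 0.0003 0.0707 turn -0.0015 psi -0.0965
```

Emit:
arm_command(dp=[[-0.0024,-0.0003,0.025],[-0.0024,-0.0003,0.045],[-0.0024,-0.0003,0.058],[-0.0024,-0.0003,0.065],[-0.0024,-0.0003,0.068]], turn=[[0,0,0],[0,0,0],[0,0,0],[0,0,0],[0,0,0]], grip=[0.037,0.037,0.037,0.037,0.037])

```text
t: 28.52
ee_pos: [0.5303, 0.3484, 0.1819]
eef_rot: [[-0.995, 0.095, -0.003], [0.095, 0.995, -0.001], [0.002, -0.002, -1.0]]
contact_force: [-0.4, -0.3, -0.4]
grip_width: 0.494
grasp_force: 61.0
```

Emit:
arm_command(dp=[[0,0,0.0005],[0,0,0.001],[0,0,0.0015],[0,0,0.002],[0,0,0.002]], turn=[[0,0,0],[0,0,0],[0,0,0],[0,0,0],[0,0,0]], grip=[0.037,0.037,0.037,0.037,0.037])

```text
t: 28.93
ee_pos: [0.5314, 0.349, 0.1824]
eef_rot: [[-0.995, 0.095, 0.001], [0.095, 0.995, 0.001], [-0.001, 0.001, -1.0]]
contact_force: [0.3, 1.3, 0.1]
grip_width: 0.494
grasp_force: 61.0
```

Run:
```python
from h import *
s=rest(3);print(s['contact_force']);plan(place('small'),.1814,YT,s)
```

```text
t 29.1333 pos [0.5311 0.3488 0.182 ] sd [0.0001 0.     0.0001]
[ 0.0957 -0.2602 -0.3783]
dp 0.0014 -0.0004 0.0006 turn -0.0001 psi -0.0951
```

Emit:
arm_command(dp=[[-0.0003,0,0.0003],[-0.0003,0,0.0006],[-0.0003,0,0.0009],[-0.0003,0,0.0009],[-0.0003,0,0.0009]], turn=[[0,0,0],[0,0,0],[0,0,0],[0,0,0],[0,0,0]], grip=[0.037,0.037,0.037,0.037,0.037])

```text
t: 29.6
ee_pos: [0.5313, 0.3488, 0.1815]
eef_rot: [[-0.995, 0.095, -0.0], [0.095, 0.995, -0.0], [0.0, -0.0, -1.0]]
contact_force: [-3.0, -1.2, 5.1]
grip_width: 0.497
grasp_force: 61.5
```

Emit:
arm_command(dp=[[0,0,0],[0,0,0],[0,0,0],[0,0,-0.002],[0,0,-0.01]], turn=[[0,0,0],[0,0,0],[0,0,0],[0,0,0],[0,0,0]], grip=[0.053,0.053,0.053,0.053,0.053])

```text
t: 30.02
ee_pos: [0.5305, 0.3482, 0.1893]
eef_rot: [[-0.995, 0.095, -0.003], [0.095, 0.995, -0.002], [0.003, -0.002, -1.0]]
contact_force: [0.2, -1.3, -0.4]
grip_width: 0.619
grasp_force: 0.0
```

Emit:
arm_command(dp=[[0,0,-0.03],[0,0,-0.07],[-0.02,-0.01,-0.105],[-0.05,-0.03,-0.13],[-0.08,-0.05,-0.15]], turn=[[0,0,0],[0,0,0],[0,0,0],[0,0,0],[0,0,0]], grip=[0.053,0.053,0.053,0.053,0.053])

```text
t: 30.43
ee_pos: [0.6056, 0.293, 0.3441]
eef_rot: [[-0.996, 0.092, 0.004], [0.092, 0.996, 0.002], [-0.004, 0.002, -1.0]]
contact_force: [1.0, 0.5, 0.3]
grip_width: 0.623
grasp_force: 0.0
```

Emit:
arm_command(dp=[[-0.01,-0.03,-0.02],[-0.01,-0.06,-0.04],[-0.01,-0.09,-0.05],[-0.01,-0.1,-0.05],[-0.01,-0.1,-0.05]], turn=[[0,0,0],[0,0,0],[0,0,0],[0,0,0],[0,0,0]], grip=[0.053,0.053,0.053,0.053,0.053])

```text
t: 30.85
ee_pos: [0.6056, 0.1895, 0.3913]
eef_rot: [[-0.995, 0.098, 0.002], [0.098, 0.995, 0.0], [-0.002, 0.0, -1.0]]
contact_force: [-0.8, -0.9, -0.4]
grip_width: 0.622
grasp_force: 0.0
```

Run:
```python
from h import *
rest(6);s=rest(4);im=vision.snapshot('wrist');cv2.imwrite('pics/v4.png',im[:,:,::-1]);check(s,im,0)
```

```text
t 31.2 pos [0.6051 0.1929 0.3888] sd [0.     0.0004 0.0003]
t 31.5 pos [0.6054 0.1924 0.3895] sd [0.     0.0002 0.0001]
small twin [0.6387 0.3384] dev mm -0.4891771435737754 0.20721267515179068 size (33.798301696777344, 33.08754348754883) 84.6322250366211 longyaw -1.1308743168031912
square twin [0.6298 0.2488] dev mm -0.6285510918059883 0.3409504540983813 size (43.8410530090332, 41.956329345703125) 84.63016510009766 longyaw 1.1241292092546784
large twin [0.6134 0.0697] dev mm -0.23153268628331686 0.4111082667472459 size (52.501365661621094, 51.05128479003906) 36.698020935058594 longyaw 0.8938434894713032
finger twin [0.6211 0.1594] dev mm -0.5352769755366743 0.5909525249792597 size (29.325286865234375, 66.12705993652344) 83.91764831542969 longyaw -0.09200223305384124
small place [0.5296 0.3487] dev mm -0.10519226816490695 0.12274664837521201 size (34.75886154174805, 33.79172897338867) 0.8079927563667297 longyaw -0.4708628161477031
square place [0.5205 0.259 ] dev mm -0.3875179002809633 0.17038615891863162 size (44.4184684753418, 43.87020492553711) 84.63667297363281 longyaw 0.22339409014065592
large place [0.504  0.0802] dev mm -0.15584658492872494 0.41761681712690985 size (52.460365295410156, 52.32861328125) 37.451847076416016 longyaw -0.03546719401037367
finger place [0.5112 0.1698] dev mm -0.9285202749534026 0.5127151441440234 size (29.44304847717285, 67.3011703491211) 83.86447143554688 longyaw -0.09929784878229068
```

View pics/v4.png

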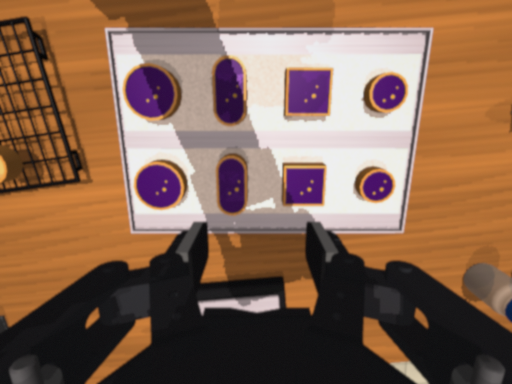

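The four tarts form a second row at (151,93), (230,90), (309,92) and (387,93), each in line with its twin below it. Every tart is within 1 mm of its place and parallel to its twin, and the arm is clear.

```bash
python3 -c "from rig import workorder; print(workorder.job_done())"
```

```text
the job is handed in; nothing more can be done
None
```

All four tarts stand on the near strip in the same order as the finished row, each within about 1 mm of its place and parallel to its twin, and the job was handed in at about 31.5 s of the 88 s allowed; setting down the first (finger) tart spiked the wrist force to about 31 N, after which it and its neighbours still measured in place.

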